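# Pull a valve cartridge out of a deep bore with a spring-claw puller

### The arm

A 7-joint arm with a two-finger parallel gripper is mounted at the origin on a cart in front of the work surface, level with it; the furniture and walls round the work are solid. World frame = base frame: x ahead of the robot, y to its left, z up, the work surface at z = 0. Lengths are in m, angles in rad, forces in N, time in s.
With the tool pointing down it reaches from about 0.425 to 0.8 m from the base axis. Payload 8.3 kg.
Tool frame: the origin (TCP) lies at the very end of the fingers, on their centre line; the grasp point (between the pads) lies 19 mm behind it; z points along the fingers, y is the line along which they close (so a half turn about z gives the same grasp; the last joint's range is limited). The gripper opens to 85 mm and grips with 20 to 120 N. Pads are 22 mm wide; open, the fingers measure 114 mm over their backs; the gripper's body (76 mm by 85 mm) begins 54 mm behind the grasp point. The pads swing forward as they close: fully open they stand 13 mm farther back than shut.
Start: joints at [1.103, 0.383, 0.016, 1.37, -0.006, 1.388, -0.046], TCP at [0.246, -0.574, 0.231] pointing down, gripper open.
Joint ranges: [-2.95, 2.95], [-0.25, 2.06], [-1.52, 1.56], [0.18, 2.33], [-1.44, 4.58], [0.02, 2.06], [-3.01, 3.01]. Speed limits (rad/s): [2.39, 2.39, 3.01, 3.01, 3.14, 3.14, 3.14].

### API

Orientations are given as a 3x3 rotation matrix whose columns are the frame's x, y, z axes.
In Python, from plant import read_state, capture, finish_job gives the robot as it stands.
- The arm moves only by the tool move_arm, never from a script. Its argument "motion" is a list of rows, each a list of 7 numbers: the turn, a rotation vector about the tool's x, y, z in units of 6 degrees (1.0 is 6 degrees), then the shift along the tool's x, y, z in units of 50 mm (1.0 is 50 mm), then the opening, from 0 (shut) to 1 (fully open). A call has 1 to 8 rows; each row shifts and turns the commanded pose from where the row before left it, along the tool's axes as they then stand; what a row does not reach is not made up. A row lasts 1/8 s, in which the tool goes at most 62.5 mm and 10.7 degrees, less where a joint would pass 70% of its speed; a pose out of reach is approached as far as the arm can. A call is refused whole if a number of a shift passes 1 or a number of a turn 1, either way. A call with a gripper value outside its range is refused whole. The fingers move at their own pace and stop on an object; "force" is the grip in N (left out, the last holds). Time passes only in rows, so rows that do not move let the fingers close. It gives the time, the measured TCP pose, the force, the opening and the grip force at its end, in the units of the state.
- read_state(): the state, without advancing time (a new reading comes with each control period).
- capture(name): name is "side" or "top"; returns a dict with "image" (384x512x3 uint8, blue, green, red), "intrinsics" (3x3 intrinsics, pixels), "D" ([k1, k2, p1, p2, k3] as OpenCV has them; the pictures are not rectified), "world_from_camera" (4x4, takes a point from camera to world coordinates). Camera axes: x right, y down, z forward; pixel columns grow to the right and rows downward; lengths in m; the calibration is good to about 2 mm. A picture is of the moment at which its call begins. There is no depth.
- finish_job(): hands the job in; it is judged then, once.
The state is a dict: "t": time; "joint_positions": joint angles; "qd": joint speeds; "tau": joint torques, N m; "ee_pos": TCP position; "ee_rot": TCP orientation; "contact_force": force on the tool from outside, world axes, zero at the start; "torque": the same for the moment, N m; "opening": finger opening in m; "finger_force": force on a finger pad.
Only numpy, scipy, OpenCV 4.12 (cv2) and the standard library are available. Lean on these libraries where they do the work, as an engineer would, in place of code of your own. Each camera call takes 0.05 s, during which the arm holds its last target. There are 200 camera calls.

### The job

Take the spring-claw puller from its stand, press it onto the knob of the valve cartridge at the bottom of the housing's deep bore until its claws click under it, pressing no harder than it needs (stay under about 20 N), and draw the cartridge out. Then slide the cartridge's neck fully into the slot of the low rack, pull the puller straight up off the knob so that the cartridge stays standing there, and put the puller back upright in its stand. Never touch the cartridge with the fingers, never force the puller against the housing or the rack, and leave the other things on the table where they are.

Things in the scene. Friction and masses are not known exactly. Their poses are not given: they have to be found in the camera images.
- puller: Hand tool, 0.32 kg, hangs upright in the stand. Origin: underside of its steel flange (56 mm across, 5 thick); z up. Above: square wooden handle 24 x 24 mm, faces along own x and y, z +6 to +66 mm. Below: collar 38 mm across, 10 long; 12 mm stem; four sprung claws (32 mm across outside) reaching down to -103 mm.
- puller_grip (a point): Middle of the puller's handle, 40 mm above the puller's origin: the height to grip.
- puller_tip (a point): On the puller's axis, 100 mm below its origin, midway between the four claw-tip balls (6 mm; 13 mm free between them). The claws spread elastically and snap over the knob at a push of 8 to 9 N, and off it at a pull of about 6 to 8 N. After the snap the push drops, until the stem's sprung nose (3 N per mm, 3.4 mm) meets the knob.
- cartridge: Steel valve cartridge, 0.1 to 0.16 kg, 50 mm high, round; origin at the centre of its underside, z up. Body 38 mm across, 20 high; neck 10 across up to 36; knob 18 across at 41 to 42, tapering to 6 at 50. Held by the claws, the claw-tip centres are about 37 mm above its underside (the tips' lowest points 34 mm).
- knob_top (a point): Top of the cartridge's knob, 50 mm above its underside. At the start the cartridge stands on a sprung seat over a hidden set screw: under the push it sinks anything from 1 to 22 mm (from 2 N, 0.2 N per mm) before it stops hard, so how deep the puller must go is found by force: a push of 10 N has clicked the claws under the knob.
- housing: Fixed aluminium valve housing: upright barrel 64 mm across on a 90 mm square flange, 135 mm high, two side ports. Its plain bore is 44 mm across, open at the top; the sprung seat that carries the cartridge is 34 mm above the table at rest. Origin at the centre of the underside.
- bore_mouth (a point): Centre of the bore's open mouth, 135 mm above the table; z up along the bore. The cartridge may stand 2 to 3 mm off this axis.
- rack: Fixed low grey parking rack, origin at table height below rack_place. Base plate 8 mm thick, x -55 to +45 mm, 76 wide; web at +x; above it a plate 5 mm thick, underside at 36, top at 41 mm. The plate's slot, 16 mm wide along x, is open at -x (the prongs' round ends reach x = -41 mm, and are 60 mm wide overall); its closed end is at x = +8 mm.
- rack_place (a point): Top of the rack's base plate, 8 mm above the table, where the cartridge's underside shall stand; x points into the slot. The neck goes in from -x with the underside 0 to 8 mm above this point (aim at 4) and meets the slot's end at cartridge x = +3 mm. The body cannot come up through the slot.
- stand: Fixed puller stand: a dark plate 84 mm square, top at 115 mm, with a 43 mm hole, on four posts above a base plate. The puller hangs in the hole with its flange on the plate and its collar in the hole.
- stand_hole (a point): Centre of the stand's hole at the plate's top, 115 mm above the table; the puller's origin is here when it hangs home.
- spanner: Small spanner lying on the table, 22 x 147 x 7 mm, a bystander.
- loose_bolt: Hex bolt lying on the table, 15 x 56 x 13 mm, a bystander.
- tape: Tape measure, 37 x 118 x 64 mm, near the robot at the left, a bystander.
- offcut: Wooden offcut, 45 x 90 x 22 mm, near the robot at the right, a bystander.
There are look-alikes about, which are no part of the job. What is shaped like the puller but orange is not meant.

How it is judged:
On the way, in this order (a step that is already met when the one before it is completed fails the run):
1. the cartridge is drawn up clear of the bore, hanging from the puller (height (world z) of cartridge above 0.136 m and distance between puller_tip and knob_top below 0.02 m), for 0.1 s.
2. the cartridge stands in the rack's slot and the puller is off it (x of cartridge in the frame of rack_place between -0.012 and 0.008 m and y of cartridge in the frame of rack_place between -0.007 and 0.007 m and z of cartridge in the frame of rack_place between -0.003 and 0.003 m and angle between cartridge's own z axis and vertical below 0.1 rad and contact force between puller and cartridge below 0.1 N and distance between puller_tip and knob_top above 0.03 m), for 0.2 s.
At the end, for the whole second after the job is handed in: The cartridge stands upright on the rack's base plate (3 mm in height, 0.1 rad), neck in the slot (12 mm short to 8 mm past rack_place, 7 mm across), off the puller; the puller hangs upright in its stand (6 mm sideways, 4 mm in height, 0.1 rad); both at rest (all of step 2 and horizontal distance between puller and stand_hole below 0.006 m and z of puller in the frame of stand_hole between -0.003 and 0.004 m and angle between puller's own z axis and vertical below 0.1 rad and linear speed of each of puller, cartridge below 0.02 m/s); the robot touches nothing.
It fails at once if the puller presses or pulls on the cartridge with more than 25 N (contact force between puller and cartridge above 25 N).
It fails at once if the puller is forced against the housing or the rack with more than 15 N (contact force between puller and housing above 15 N or contact force between puller and rack above 15 N).
It fails at once if the cartridge is forced against the rack with more than 25 N (contact force between cartridge and rack above 25 N).
It fails at once if the fingers touch the cartridge (contact force between the fingers and cartridge above 1 N).
It fails at once if a bystander (spanner, bolt, tape measure, offcut) is moved by more than 20 mm (distance of any of spanner, loose_bolt, tape, offcut from where it was at the start of the episode above 0.02 m).
It also fails if it takes over 72 s, if anything falls off the work surface, if the arm or the gripper's body presses on something with over 40 N, if the wrist force passes 120 N, or if a joint passes its speed limit or range.

## Working session

There is one attempt and no reset: what is moved stays moved. The work goes in short steps, Python scripts to look and compute and a tool call to move; the robot and the scene stay as the last step left them, time stands still between calls to the robot, and variables do not carry over. Pictures are saved under pics/ and viewed, at most 12 in all, crops included, and the job is handed in when it is done.

Besides the shell and the picture viewer there is one more tool, called after ">>>" by a JSON object that holds its "method" and its "body". move_arm: Moves the arm, as the interface text tells. Its arguments: {"type":"object","properties":{"motion":{"type":"array","items":{"type":"array","items":{"type":"number"}}},"force":{"type":"number"}},"required":["motion"]}

```bash
mkdir -p pics; ls
python3 - <<'E'
from plant import *
import cv2,numpy as np
np.set_printoptions(precision=4,suppress=True)
s=read_state();print({k:s[k] for k in('t','ee_pos','ee_rot','opening','contact_force')})
for n in('side','top'):
    c=capture(n);cv2.imwrite(f'pics/{n}0.png',c['image']);print(n,c['intrinsics'],c['D'],c['world_from_camera'])
E
```

```text
pics
{'t': 0.0, 'ee_pos': array([ 0.246 , -0.574 ,  0.2303]), 'ee_rot': array([[ 0.9192,  0.3938, -0.0008],
       [ 0.3938, -0.9192,  0.0018],
       [-0.0001, -0.002 , -1.    ]]), 'opening': 0.08574522338872907, 'contact_force': array([ 0.273 , -0.2232,  0.2448])}
side [[413.4078   0.     260.4852]
 [  0.     413.4078 189.1951]
 [  0.       0.       1.    ]] [-0.1205  0.      0.      0.      0.    ] [[ 0.9901 -0.044   0.1331  0.3523]
 [-0.1395 -0.4039  0.9041 -1.0505]
 [ 0.014  -0.9137 -0.4061  0.6165]
 [ 0.      0.      0.      1.    ]]
top [[466.5963   0.     254.3318]
 [  0.     466.5963 189.0829]
 [  0.       0.       1.    ]] [0.0222 0.     0.     0.     0.    ] [[ 0.0198 -0.998   0.0594  0.4495]
 [-0.9996 -0.0186  0.0204  0.0068]
 [-0.0193 -0.0598 -0.998   1.1971]
 [ 0.      0.      0.      1.    ]]
```

View pics/side0.png

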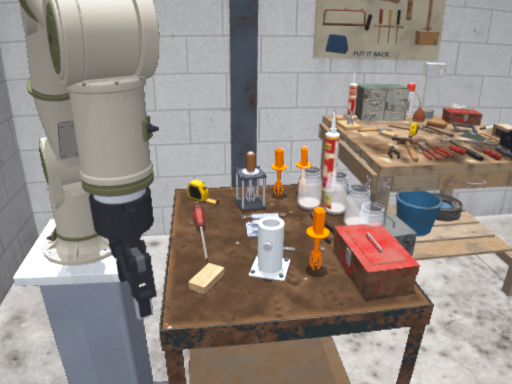

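View pics/top0.png

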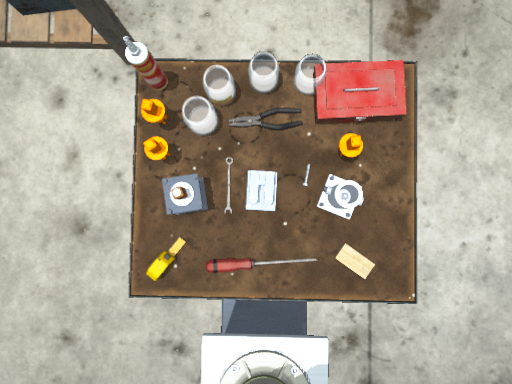

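Candidates: wooden-handled puller in the dark stand at top (181,193) / side (251,160). The orange look-alikes are at top (152,110), (155,149) and (351,146). I choose the wooden one in the dark stand. The rack is at top (262,190) and the housing at (343,196). Next I check all three in a close crop.

Run:
```python
import cv2,numpy as np
t=cv2.imread('pics/top0.png');s=cv2.imread('pics/side0.png')
def z(i,x,y,w,h,k): return cv2.resize(i[y:y+h,x:x+w],None,fx=k,fy=k,interpolation=cv2.INTER_CUBIC)
a=np.hstack([z(t,155,168,56,50,5),z(t,238,165,50,50,5),z(t,315,170,54,50,5)])[:, :800]
b=np.hstack([z(s,232,145,40,70,4.9),z(s,235,205,65,70,4.9),z(s,245,205,58,70,4.9)])[:, :800]
b=cv2.copyMakeBorder(b,0,0,0,max(0,a.shape[1]-b.shape[1]),cv2.BORDER_CONSTANT)[:,:a.shape[1]]
o=np.vstack([a,b])[:600];cv2.imwrite('pics/crop1.png',o);print(o.shape)
```

```text
(593, 800, 3)
```

View pics/crop1.png

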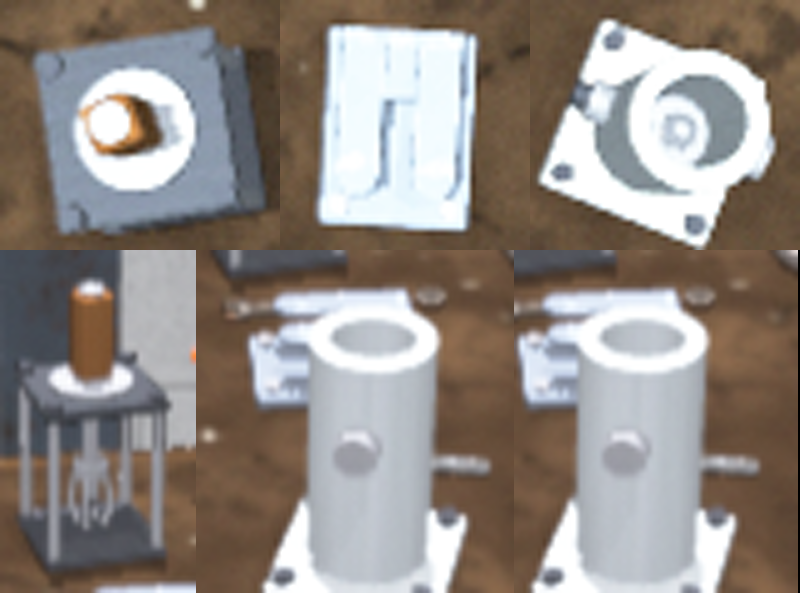

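The crop confirms the choice: wooden handle (178,192), white flange centre about (181.8,193.6) and claws below it in the dark stand. The rack's slot opens downward in the image (toward the robot) with its closed end at about (262,185). The bore mouth is at about (349,194) with the knob visible at about (345,196). Now the measuring.

```bash
cat > h.py <<'E'
import cv2,numpy as np
from plant import *
np.set_printoptions(precision=4,suppress=True)
def ray(c,px,z):
    K,D,W=c['intrinsics'],np.array(c['D']),c['world_from_camera']
    p=cv2.undistortPoints(np.array(px,float).reshape(-1,1,2),K,D)[:,0]
    d=np.c_[p,np.ones(len(p))]@W[:3,:3].T;o=W[:3,3]
    return o+d*((z-o[2])/d[:,2])[:,None]
def proj(c,P):
    M=np.linalg.inv(c['world_from_camera']);r,_=cv2.Rodrigues(M[:3,:3])
    return cv2.projectPoints(np.array(P,float).reshape(-1,3),r,M[:3,3],c['intrinsics'],np.array(c['D']))[0][:,0]
def circ(c,xy,z,r,sign,w=.006,ang=(0,360)):
    """radial edge points about guess; sign -1 bright inside, +1 bright outside; robust circle fit"""
    g=cv2.cvtColor(c['image'],cv2.COLOR_BGR2GRAY).astype(np.float32);xy=np.array(xy[:2],float)
    for _ in range(4):
        a=np.radians(np.arange(ang[0],ang[1],4));rr=np.arange(r-w,r+w,.0004)
        u=np.c_[np.cos(a),np.sin(a)]
        P=xy+u[:,None]*rr[None,:,None];P=np.concatenate([P,np.full(P.shape[:2]+(1,),z)],2)
        q=proj(c,P).astype(np.float32).reshape(len(a),len(rr),2)
        I=cv2.GaussianBlur(cv2.remap(g,q[...,0],q[...,1],cv2.INTER_LINEAR),(9,1),0)
        G=np.gradient(I,axis=1)*sign;k=G.argmax(1);m=G.max(1)>1
        E=xy+u*rr[k][:,None];E=E[m]
        from scipy.optimize import least_squares
        s=least_squares(lambda v:np.hypot(*(E-v[:2]).T)-v[2],[*xy,r],loss='soft_l1',f_scale=.0005)
        xy=s.x[:2]
    return s.x,np.median(abs(s.fun)),m.sum()
E
python3 - <<'E'
from h import *
t=capture('top');s=capture('side')
f=ray(t,[[181.8,193.6]],.12)[0];b=ray(t,[[349.2,194.4]],.135)[0]
print('flange',circ(t,f,.12,.028,-1));
print('bore in',circ(t,b,.135,.022,1,.004),'out',circ(t,b,.135,.032,-1,.004))
b2=ray(s,[[235+(373-196)/4.9,205+(340-250)/4.9]],.135)[0];f2=ray(s,[[232+91/4.9,145+(380-250)/4.9]],.12)[0]
print('side guess',f2,b2)
print('side flange',circ(s,f2,.12,.028,-1),'bore',circ(s,b2,.135,.022,1,.004),circ(s,b2,.135,.032,-1,.004))
print('knob',ray(t,[[345,196]],.084))
hsv=cv2.cvtColor(t['image'],cv2.COLOR_BGR2HSV)
# rack
m=((hsv[...,1]<60)&(hsv[...,2]>150)).astype(np.uint8);m[:, :240]=0;m[:,290:]=0;m[:165]=0;m[215:]=0
c=max(cv2.findContours(m,0,1)[0],key=cv2.contourArea);R=cv2.minAreaRect(c);print('rack rect',R)
Q=ray(t,cv2.boxPoints(R),.008);print(Q[:,:2],Q.mean(0))
# handle
m=((hsv[...,1]>90)&(hsv[...,2]>60)).astype(np.uint8);k=np.zeros_like(m);cv2.circle(k,(180,193),10,1,-1)
c=max(cv2.findContours(m*k,0,1)[0],key=cv2.contourArea);R=cv2.minAreaRect(cv2.convexHull(c));print('handle',R)
# stand plate yaw
m=(hsv[...,2]<140)&(hsv[...,0]>95)&(hsv[...,0]<130)&(hsv[...,2]>75);m=m.astype(np.uint8);m[:,:155]=0;m[:,215:]=0;m[:170]=0;m[220:]=0
c=max(cv2.findContours(m,0,1)[0],key=cv2.contourArea);print('stand',cv2.minAreaRect(c))
g=cv2.cvtColor(t['image'],6)
print(g[176:208:2,250:276])
print(g[184:203,170:196])
E
```

```text
flange (array([0.5005, 0.1976, 0.0282]), np.float64(0.00022155726027980015), np.int64(90))
bore in (array([ 0.5067, -0.1855,  0.021 ]), np.float64(0.0004009595196439418), np.int64(82)) out (array([ 0.5062, -0.1854,  0.0324]), np.float64(0.0003782143082853573), np.int64(82))
side guess [0.5026 0.1992 0.12  ] [ 0.5073 -0.1831  0.135 ]
side flange (array([0.5021, 0.2052, 0.0296]), np.float64(0.0012253404005194979), np.int64(75)) bore (array([ 0.5072, -0.1785,  0.0203]), np.float64(0.0005027769778919357), np.int64(90)) (array([ 0.507 , -0.1794,  0.0334]), np.float64(0.0006564384836421217), np.int64(75))
knob [[ 0.5034 -0.1863  0.084 ]]
rack rect ((261.135009765625, 189.97567749023438), (30.066587448120117, 39.97792053222656), 3.814074993133545)
[[ 0.4693  0.0544]
 [ 0.5715  0.0498]
 [ 0.5677 -0.0271]
 [ 0.4657 -0.022 ]] [0.5185 0.0138 0.008 ]
handle ((180.0, 192.5), (11.0, 12.0), 90.0)
stand ((186.12701416015625, 194.23672485351562), (36.19016647338867, 38.77275466918945), 80.21759033203125)
[[237 248 248 248 249 249 249 250 249 235 248 249 248 249 247 235 251 249
  248 249 248 248 249 2
[... 3019 characters left out ...]
66  83 148
  199 202 217 251 255 232 152 153]
 [202 254 253 234 150 158 152 137 119 107  69  64  62  75  91 105 151 183
  216 247 251 255 254 186 154 153]
 [195 252 254 252 190 138 129  91  70  66  66  73 103 135 160 191 247 247
  250 255 255 255 253 139 153 156]
 [163 227 254 253 245 228 229 218 182 185 198 235 238 244 247 250 255 255
  255 255 255 255 225 148 153 154]
 [146 181 250 254 254 254 254 254 251 253 253 255 255 255 255 255 255 255
  255 255 255 250 153 152 149 151]
 [152 158 204 251 254 255 255 255 255 255 255 255 255 255 255 255 255 255
  255 255 251 182 150 151 150 151]
 [153 149 158 219 253 255 255 255 255 255 255 255 255 255 255 255 255 255
  255 250 184 126 154 156 153 153]]
```

>>> {"method": "move_arm", "body": {"motion": [[0, 0, -1, 0, 0, -0.25, 1], [0, 0, -1, 0, 0, -0.25, 1], [0, 0, -1, 0, 0, -0.25, 1], [0, 0, -1, 0, 0, -0.25, 1], [0, 0, -1, 0, 0, -0.25, 1], [0, 0, -1, 0, 0, -0.25, 1], [0, 0, -1, 0, 0, -0.25, 1], [0, 0, -1, 0, 0, -0.25, 1]], "force": 60}}

```text
t: 1.2
ee_pos: [0.2461, -0.5744, 0.3314]
ee_rot: [[0.319, 0.948, -0.0], [0.948, -0.319, 0.001], [0.0, -0.0, -1.0]]
contact_force: [-0.3, 0.6, 1.0]
opening: 0.0855
finger_force: 0.0
```

>>> {"method": "move_arm", "body": {"motion": [[0, 0, -1, 0, 0.5, 0, 1], [0, 0, -1, 0, 0.5, 0, 1], [0, 0, -1, 0, 0.5, 0, 1], [0, 0, -1, 0, 0.5, 0, 1], [0, 0, -0.9, 0, 0.5, 0, 1], [0, 0, 0, 0.5, 0.5, 0, 1], [0, 0, 0, 0, 0, 0, 1]]}}

```text
t: 2.08
ee_pos: [0.392, -0.5571, 0.3312]
ee_rot: [[-0.189, 0.982, 0.001], [0.982, 0.189, 0.002], [0.001, 0.002, -1.0]]
contact_force: [-0.2, 0.4, 0.1]
opening: 0.0854
finger_force: 0.0
```

```bash
cat >> h.py <<'E'
def to(xyz,yaw=None):
    s=read_state();R=s['ee_rot'];d=np.array(xyz)-s['ee_pos']
    print('t',round(s['t'],2),'pos',s['ee_pos'],'yaw',np.degrees(np.arctan2(R[1,0],R[0,0])),'tilt',R[:,2],'f',s['contact_force'],'open',s['opening'],'ff',s['finger_force'])
    print('units',R.T@d/.05, 'turn z' if yaw is not None else '', -(yaw-np.degrees(np.arctan2(R[1,0],R[0,0])))/6 if yaw is not None else '')
E
python3 -c "
from h import *
to([.501,.198,.33],100.6)
print(read_state()['joint_positions'])
t=capture('top');print(proj(t,[[.5315,.0132,.041],[.5235,.0136,.008]]))"
```

```text
t 2.08 pos [ 0.392  -0.5571  0.3312] yaw 100.90272255096149 tilt [ 0.0015  0.0017 -1.    ] f [-0.1699  0.352   0.099 ] open 0.08542200395933777 ff 0.0
units [14.418   4.997   0.0541] turn z 0.0504537584935818
[ 1.0331  0.517  -0.2179  0.9676  0.1053  1.667   1.0434]
[[261.3881 183.946 ]
 [261.2263 187.9834]]
```

>>> {"method": "move_arm", "body": {"motion": [[0, 0, 0, 0.9, 0.31, 0, 1], [0, 0, 0, 0.9, 0.31, 0, 1], [0, 0, 0, 0.9, 0.31, 0, 1], [0, 0, 0, 0.9, 0.31, 0, 1], [0, 0, 0, 0.9, 0.31, 0, 1], [0, 0, 0, 0.9, 0.31, 0, 1], [0, 0, 0, 0.9, 0.31, 0, 1], [0, 0, 0, 0.9, 0.31, 0, 1]]}}

```text
t: 3.12
ee_pos: [0.4443, -0.1829, 0.3315]
ee_rot: [[-0.182, 0.983, 0.0], [0.983, 0.182, -0.001], [-0.001, 0.0, -1.0]]
contact_force: [0.6, 0.1, -0.4]
opening: 0.0853
finger_force: 0.0
```

>>> {"method": "move_arm", "body": {"motion": [[0, 0, 0, 0.9, 0.31, 0, 1], [0, 0, 0, 0.9, 0.31, 0, 1], [0, 0, 0, 0.9, 0.31, 0, 1], [0, 0, 0, 0.9, 0.31, 0, 1], [0, 0, 0, 0.9, 0.31, 0, 1], [0, 0, 0, 0.9, 0.31, 0, 1], [0, 0, 0, 0.9, 0.31, 0, 1], [0, 0, 0, 0, 0, 0, 1]]}}

```text
t: 4.12
ee_pos: [0.4929, 0.1496, 0.3313]
ee_rot: [[-0.189, 0.982, -0.0], [0.982, 0.189, 0.002], [0.002, 0.0, -1.0]]
contact_force: [0.8, 0.4, 0.0]
opening: 0.0855
finger_force: 0.0
```

```bash
python3 -c "
from h import *
to([.501,.198,.136],100.6)"
```

```text
t 4.12 pos [0.4929 0.1496 0.3313] yaw 100.89875783788354 tilt [-0.0002  0.0018 -1.    ] f [0.8414 0.4329 0.0425] open 0.08550270539445791 ff 0.0
units [0.9123 0.3406 3.9086] turn z 0.04979297298059038
```

>>> {"method": "move_arm", "body": {"motion": [[0, 0, 0.05, 0.91, 0.34, 0, 1], [0, 0, 0, 0, 0, 0.8, 1], [0, 0, 0, 0, 0, 0.8, 1], [0, 0, 0, 0, 0, 0.4, 1], [0, 0, 0, 0, 0, 0, 1]]}}

```text
t: 4.75
ee_pos: [0.5015, 0.1918, 0.2299]
ee_rot: [[-0.176, 0.984, -0.003], [0.984, 0.176, -0.002], [-0.001, -0.003, -1.0]]
contact_force: [0.7, -0.7, 0.3]
opening: 0.0853
finger_force: 0.0
```

Run:
```python
from h import *
to([.501,.198,.136],100.6)
c=capture('side');t=capture('top')
i=cv2.resize(c['image'][90:230,200:320],None,fx=4,fy=4);j=cv2.resize(t['image'][130:250,120:230],None,fx=3.3,fy=3.3)
j=cv2.copyMakeBorder(j,0,i.shape[0]-j.shape[0],0,0,0) if i.shape[0]>j.shape[0] else j[:i.shape[0]]
cv2.imwrite('pics/grip.png',np.hstack([i,j])[:, :800])
```

```text
t 4.75 pos [0.5015 0.1918 0.2299] yaw 100.14993124731826 tilt [-0.0027 -0.0017 -1.    ] f [ 0.7136 -0.6612  0.34  ] open 0.08534410993177537 ff 0.0
units [0.1254 0.0168 1.8783] turn z -0.07501145878028836
```

View pics/grip.png

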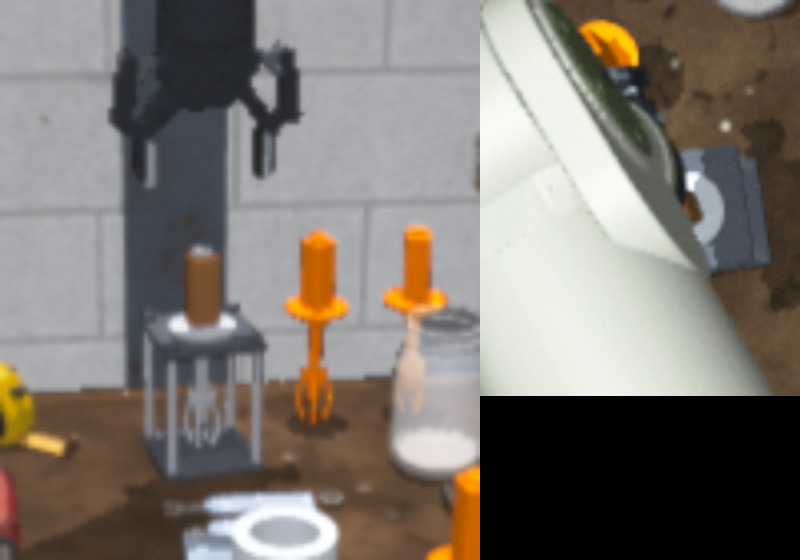

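The picture shows the finger tips at side-crop columns 143 and 262, whose middle (203) falls on the handle at column 203. So the gripper is centred and can descend.

>>> {"method": "move_arm", "body": {"motion": [[0, 0, -0.07, 0.12, 0.02, 0, 1], [0, 0, 0, 0, 0, 0.6, 1], [0, 0, 0, 0, 0, 0.6, 1], [0, 0, 0, 0, 0, 0.4, 1], [0, 0, 0, 0, 0, 0.27, 1], [0, 0, 0, 0, 0, 0, 1]]}}

```text
t: 5.6
ee_pos: [0.5015, 0.2004, 0.1377]
ee_rot: [[-0.186, 0.983, -0.001], [0.983, 0.186, 0.0], [0.0, -0.001, -1.0]]
contact_force: [0.4, -0.3, -0.3]
opening: 0.0852
finger_force: 0.0
```

```bash
python3 -c "
from h import *
to([.501,.198,.136],100.6)"
```

```text
t 5.6 pos [0.5015 0.2004 0.1377] yaw 100.73239961100876 tilt [-0.0006  0.     -1.    ] f [ 0.3516 -0.3296 -0.2783] open 0.08521707257201987 ff 0.0
units [-0.0447 -0.0185  0.034 ] turn z 0.02206660183479414
```

>>> {"method": "move_arm", "body": {"motion": [[0, 0, 0, -0.04, -0.02, 0.03, 1], [0, 0, 0, 0, 0, 0, 0.6], [0, 0, 0, 0, 0, 0, 0.3], [0, 0, 0, 0, 0, 0, 0], [0, 0, 0, 0, 0, 0, 0], [0, 0, 0, 0, 0, 0, 0], [0, 0, 0, 0, 0, 0, 0], [0, 0, 0, 0, 0, 0, 0]], "force": 90}}

```text
t: 6.6
ee_pos: [0.5011, 0.1983, 0.1369]
ee_rot: [[-0.186, 0.983, 0.001], [0.983, 0.186, 0.0], [0.0, 0.001, -1.0]]
contact_force: [-1.9, -1.0, 4.9]
opening: 0.0256
finger_force: 88.2
```

```bash
python3 -c "
from h import *
to([.501,.198,.136],100.6)"
```

```text
t 6.6 pos [0.5011 0.1983 0.1369] yaw 100.72284050044799 tilt [ 0.0007  0.0002 -1.    ] f [-1.8691 -1.0314  4.892 ] open 0.025582099346813506 ff 88.23838479816914
units [-0.0053 -0.004   0.0185] turn z 0.020473416741332073
```

>>> {"method": "move_arm", "body": {"motion": [[0, 0, 0, 0, 0, -0.2, 0], [0, 0, 0, 0, 0, -0.4, 0], [0, 0, 0, 0, 0, -0.5, 0], [0, 0, 0, 0, 0, -0.6, 0], [0, 0, 0, 0, 0, -0.6, 0], [0, 0, 0, 0, 0, -0.5, 0], [0, 0, 0, 0, 0, -0.2, 0], [0, 0, 0, 0, 0, 0, 0]]}}

```text
t: 7.6
ee_pos: [0.501, 0.1982, 0.2863]
ee_rot: [[-0.186, 0.983, 0.0], [0.983, 0.186, 0.0], [0.0, 0.0, -1.0]]
contact_force: [-0.0, 0.3, -3.2]
opening: 0.0255
finger_force: 88.6
```

Run:
```python
from h import *
# target over knob: displacement bore/knob minus flange (top camera)
to([.5011+.5045-.5005,.1983-.186-.1976,.287],100.6)
c=capture('side')
cv2.imwrite('pics/lift.png',cv2.resize(c['image'][70:230,190:310],None,fx=3.7,fy=3.7))
```

```text
t 7.6 pos [0.501  0.1982 0.2863] yaw 100.72034953684128 tilt [ 0.0003  0.0002 -1.    ] f [-0.0137  0.2643 -3.1768] open 0.025541306058319054 ff 88.5896035283804
units [-7.5505 -1.3463 -0.0144] turn z 0.020058256140214798
```

View pics/lift.png

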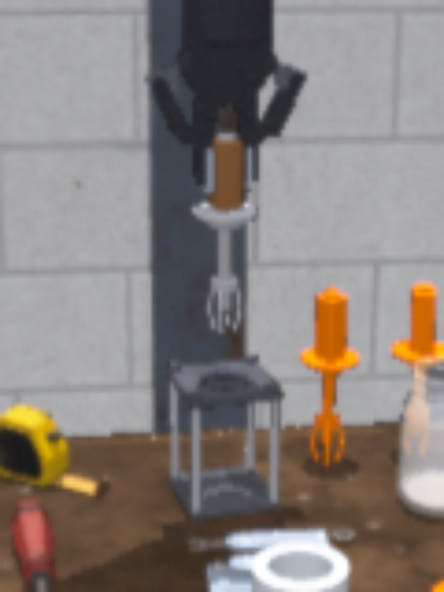

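The puller is held and upright: flange at crop (223,212), tip at (223,325), the same lean as the upright orange ones. It now moves over the housing.

>>> {"method": "move_arm", "body": {"motion": [[0, 0, 0, -0.4, -0.07, 0, 0], [0, 0, 0, -0.8, -0.14, 0, 0], [0, 0, 0, -0.9, -0.16, 0, 0], [0, 0, 0, -0.9, -0.16, 0, 0], [0, 0, 0, -0.9, -0.16, 0, 0], [0, 0, 0, -0.9, -0.16, 0, 0], [0, 0, 0, -0.9, -0.16, 0, 0], [0, 0, 0, -0.9, -0.16, 0, 0]]}}

```text
t: 8.65
ee_pos: [0.5041, -0.1385, 0.2848]
ee_rot: [[-0.186, 0.983, -0.002], [0.983, 0.186, 0.001], [0.001, -0.002, -1.0]]
contact_force: [1.4, -0.9, -2.6]
opening: 0.0254
finger_force: 88.7
```

>>> {"method": "move_arm", "body": {"motion": [[0, 0, 0, -0.6, -0.11, 0, 0], [0, 0, 0, -0.3, -0.06, 0, 0], [0, 0, 0, -0.05, -0.01, 0, 0], [0, 0, 0, 0, 0, 0, 0]]}}

```text
t: 9.15
ee_pos: [0.5051, -0.1837, 0.2861]
ee_rot: [[-0.188, 0.982, -0.0], [0.982, 0.188, 0.001], [0.001, 0.0, -1.0]]
contact_force: [-0.7, 0.1, -3.3]
opening: 0.0256
finger_force: 88.7
```

Run:
```python
from h import *
to([.5051,-.1853,.286],100.6)
c=capture('side');t=capture('top')
i=cv2.resize(c['image'][100:290,215:330],None,fx=3.1,fy=3.1);j=cv2.resize(t['image'][150:250,290:400],None,fx=3.6,fy=3.6)
j=cv2.copyMakeBorder(j,0,i.shape[0]-j.shape[0],0,0,0)
cv2.imwrite('pics/over.png',np.hstack([i,j])[:, :800])
```

```text
t 9.15 pos [ 0.5051 -0.1837  0.2861] yaw 100.83393761240193 tilt [-0.0002  0.0009 -1.    ] f [-0.7305  0.0868 -3.3356] open 0.02561931980512877 ff 88.69556978344917
units [-0.0312 -0.0056  0.0023] turn z 0.0389896020669885
```

View pics/over.png

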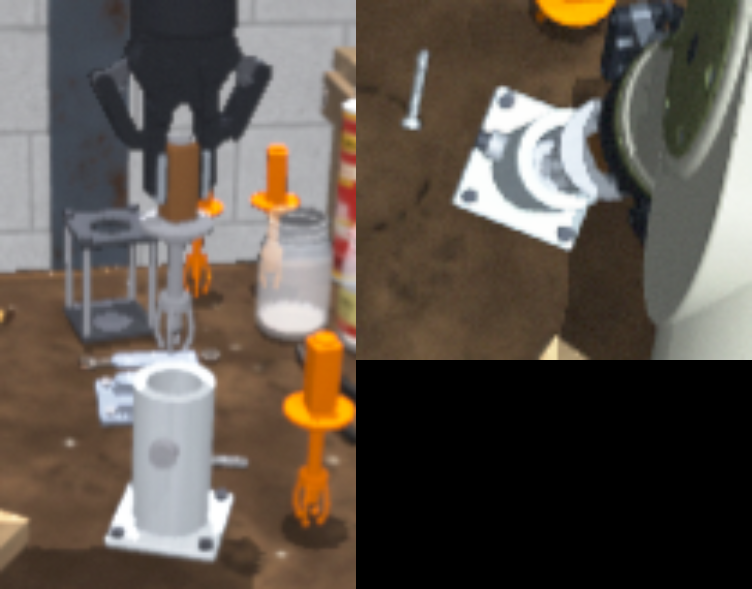

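Side view: the puller tip is at column ~176 over the bore mouth at column ~174, so it is aligned. I descend fast to just above contact, then go by force.

>>> {"method": "move_arm", "body": {"motion": [[0, 0, 0, -0.03, -0.01, 0.2, 0], [0, 0, 0, 0, 0, 0.3, 0], [0, 0, 0, 0, 0, 0.3, 0], [0, 0, 0, 0, 0, 0.3, 0], [0, 0, 0, 0, 0, 0.2, 0], [0, 0, 0, 0, 0, 0.12, 0], [0, 0, 0, 0, 0, 0, 0], [0, 0, 0, 0, 0, 0, 0]]}}

```text
t: 10.25
ee_pos: [0.5049, -0.187, 0.2158]
ee_rot: [[-0.186, 0.983, 0.001], [0.983, 0.186, -0.0], [-0.0, 0.001, -1.0]]
contact_force: [-0.4, 0.5, -3.8]
opening: 0.0256
finger_force: 88.8
```

>>> {"method": "move_arm", "body": {"motion": [[0, 0, 0, 0, 0, 0.03, 0], [0, 0, 0, 0, 0, 0.03, 0], [0, 0, 0, 0, 0, 0.03, 0], [0, 0, 0, 0, 0, 0, 0]]}}

```text
t: 10.75
ee_pos: [0.5046, -0.1869, 0.2107]
ee_rot: [[-0.186, 0.983, -0.0], [0.983, 0.186, 0.0], [0.0, -0.0, -1.0]]
contact_force: [-0.0, 1.0, -3.1]
opening: 0.0258
finger_force: 88.8
```

>>> {"method": "move_arm", "body": {"motion": [[0, 0, 0, 0.03, 0.01, 0.03, 0], [0, 0, 0, 0, 0, 0.03, 0], [0, 0, 0, 0, 0, 0.02, 0], [0, 0, 0, 0, 0, 0, 0]]}}

```text
t: 11.25
ee_pos: [0.5048, -0.1854, 0.2067]
ee_rot: [[-0.186, 0.983, -0.0], [0.983, 0.186, 0.0], [0.0, -0.0, -1.0]]
contact_force: [0.3, -0.2, -2.8]
opening: 0.0252
finger_force: 88.8
```

>>> {"method": "move_arm", "body": {"motion": [[0, 0, 0, 0, 0, 0.02, 0], [0, 0, 0, 0, 0, 0.02, 0], [0, 0, 0, 0, 0, 0.02, 0], [0, 0, 0, 0, 0, 0, 0]]}}

```text
t: 11.75
ee_pos: [0.5048, -0.1853, 0.2037]
ee_rot: [[-0.186, 0.983, -0.0], [0.983, 0.186, 0.0], [0.0, -0.0, -1.0]]
contact_force: [-0.6, 0.8, -3.6]
opening: 0.0251
finger_force: 88.8
```

>>> {"method": "move_arm", "body": {"motion": [[0, 0, 0, 0, 0, 0.02, 0], [0, 0, 0, 0, 0, 0.02, 0], [0, 0, 0, 0, 0, 0.02, 0], [0, 0, 0, 0, 0, 0, 0]]}}

```text
t: 12.25
ee_pos: [0.5048, -0.1854, 0.2007]
ee_rot: [[-0.186, 0.983, -0.0], [0.983, 0.186, 0.0], [0.0, -0.0, -1.0]]
contact_force: [-0.3, 0.0, -3.2]
opening: 0.0259
finger_force: 88.7
```

>>> {"method": "move_arm", "body": {"motion": [[0, 0, 0, 0, 0, 0.02, 0], [0, 0, 0, 0, 0, 0.02, 0], [0, 0, 0, 0, 0, 0.02, 0], [0, 0, 0, 0, 0, 0, 0]]}}

```text
t: 12.75
ee_pos: [0.5048, -0.1854, 0.1977]
ee_rot: [[-0.186, 0.983, -0.0], [0.983, 0.186, 0.0], [0.0, -0.0, -1.0]]
contact_force: [0.2, -0.1, -2.7]
opening: 0.0255
finger_force: 88.8
```

>>> {"method": "move_arm", "body": {"motion": [[0, 0, 0, 0, 0, 0.02, 0], [0, 0, 0, 0, 0, 0.02, 0], [0, 0, 0, 0, 0, 0, 0]]}}

```text
t: 13.12
ee_pos: [0.5049, -0.1854, 0.1958]
ee_rot: [[-0.186, 0.983, 0.0], [0.983, 0.186, 0.0], [0.0, 0.0, -1.0]]
contact_force: [-1.5, 0.2, -1.0]
opening: 0.0255
finger_force: 88.8
```

>>> {"method": "move_arm", "body": {"motion": [[0, 0, 0, 0, 0, 0.02, 0], [0, 0, 0, 0, 0, 0.02, 0], [0, 0, 0, 0, 0, 0, 0]]}}

```text
t: 13.5
ee_pos: [0.5048, -0.1854, 0.1938]
ee_rot: [[-0.186, 0.983, 0.0], [0.983, 0.186, 0.0], [0.0, 0.0, -1.0]]
contact_force: [-0.9, -1.0, -1.9]
opening: 0.0252
finger_force: 88.8
```

>>> {"method": "move_arm", "body": {"motion": [[0, 0, 0, 0, 0, 0.02, 0], [0, 0, 0, 0, 0, 0.02, 0], [0, 0, 0, 0, 0, 0.02, 0], [0, 0, 0, 0, 0, 0, 0]]}}

```text
t: 14.0
ee_pos: [0.5049, -0.1854, 0.1908]
ee_rot: [[-0.186, 0.983, 0.0], [0.983, 0.186, 0.0], [0.0, 0.0, -1.0]]
contact_force: [0.2, 0.4, -0.7]
opening: 0.0254
finger_force: 88.9
```

>>> {"method": "move_arm", "body": {"motion": [[0, 0, 0, 0, 0, 0.02, 0], [0, 0, 0, 0, 0, 0.02, 0], [0, 0, 0, 0, 0, 0, 0]]}}

```text
t: 14.38
ee_pos: [0.5049, -0.1853, 0.1887]
ee_rot: [[-0.186, 0.983, 0.0], [0.983, 0.186, 0.0], [0.0, 0.0, -1.0]]
contact_force: [-0.9, 0.1, -0.3]
opening: 0.0254
finger_force: 88.9
```

>>> {"method": "move_arm", "body": {"motion": [[0, 0, 0, 0, 0, 0.02, 0], [0, 0, 0, 0, 0, 0.02, 0], [0, 0, 0, 0, 0, 0, 0]]}}

```text
t: 14.75
ee_pos: [0.5049, -0.1854, 0.1868]
ee_rot: [[-0.186, 0.983, 0.0], [0.983, 0.186, 0.0], [0.0, 0.0, -1.0]]
contact_force: [-1.6, 0.1, -0.6]
opening: 0.0255
finger_force: 89.0
```

>>> {"method": "move_arm", "body": {"motion": [[0, 0, 0, 0, 0, 0.02, 0], [0, 0, 0, 0, 0, 0.02, 0], [0, 0, 0, 0, 0, 0, 0]]}}

```text
t: 15.12
ee_pos: [0.5052, -0.1853, 0.1851]
ee_rot: [[-0.186, 0.983, 0.001], [0.983, 0.186, -0.0], [-0.0, 0.001, -1.0]]
contact_force: [-0.0, -0.1, 1.9]
opening: 0.0252
finger_force: 89.2
```

>>> {"method": "move_arm", "body": {"motion": [[0, 0, 0, 0, 0, 0.02, 0], [0, 0, 0, 0, 0, 0, 0]]}}

```text
t: 15.38
ee_pos: [0.5049, -0.1853, 0.1837]
ee_rot: [[-0.186, 0.983, 0.0], [0.983, 0.186, 0.0], [0.0, 0.0, -1.0]]
contact_force: [0.8, -0.1, 0.7]
opening: 0.025
finger_force: 89.1
```

>>> {"method": "move_arm", "body": {"motion": [[0, 0, 0, 0, 0, 0.01, 0], [0, 0, 0, 0, 0, 0, 0]]}}

```text
t: 15.62
ee_pos: [0.5044, -0.1853, 0.1827]
ee_rot: [[-0.186, 0.983, -0.001], [0.983, 0.186, 0.001], [0.001, -0.001, -1.0]]
contact_force: [0.4, -0.1, -2.0]
opening: 0.0254
finger_force: 88.8
```

>>> {"method": "move_arm", "body": {"motion": [[0, 0, 0, 0, 0, 0.01, 0], [0, 0, 0, 0, 0, 0.01, 0], [0, 0, 0, 0, 0, 0, 0]]}}

```text
t: 16.0
ee_pos: [0.5046, -0.1853, 0.1821]
ee_rot: [[-0.186, 0.983, -0.001], [0.983, 0.186, 0.0], [0.0, -0.0, -1.0]]
contact_force: [-0.8, 0.4, -1.2]
opening: 0.0257
finger_force: 88.9
```

>>> {"method": "move_arm", "body": {"motion": [[0, 0, 0, 0, 0, 0.01, 0], [0, 0, 0, 0, 0, 0.01, 0], [0, 0, 0, 0, 0, 0, 0]]}}

```text
t: 16.38
ee_pos: [0.5048, -0.1853, 0.1812]
ee_rot: [[-0.186, 0.983, -0.0], [0.983, 0.186, 0.0], [0.0, -0.0, -1.0]]
contact_force: [-1.0, 0.1, -1.2]
opening: 0.0253
finger_force: 88.9
```

>>> {"method": "move_arm", "body": {"motion": [[0, 0, 0, 0, 0, 0.02, 0], [0, 0, 0, 0, 0, 0, 0]]}}

```text
t: 16.62
ee_pos: [0.5048, -0.1853, 0.1802]
ee_rot: [[-0.186, 0.983, -0.0], [0.983, 0.186, 0.0], [0.0, -0.0, -1.0]]
contact_force: [-1.2, 1.1, -0.1]
opening: 0.0251
finger_force: 88.9
```

>>> {"method": "move_arm", "body": {"motion": [[0, 0, 0, 0, 0, 0.02, 0], [0, 0, 0, 0, 0, 0, 0]]}}

```text
t: 16.88
ee_pos: [0.5048, -0.1854, 0.1792]
ee_rot: [[-0.186, 0.983, -0.0], [0.983, 0.186, 0.0], [0.0, -0.0, -1.0]]
contact_force: [-1.0, -0.3, -0.8]
opening: 0.0253
finger_force: 88.9
```

>>> {"method": "move_arm", "body": {"motion": [[0, 0, 0, 0, 0, 0.02, 0], [0, 0, 0, 0, 0, 0.02, 0], [0, 0, 0, 0, 0, 0, 0]]}}

```text
t: 17.25
ee_pos: [0.5048, -0.1854, 0.1772]
ee_rot: [[-0.186, 0.983, -0.0], [0.983, 0.186, 0.0], [0.0, -0.0, -1.0]]
contact_force: [-1.2, 0.1, -0.3]
opening: 0.0259
finger_force: 89.0
```

>>> {"method": "move_arm", "body": {"motion": [[0, 0, 0, 0, 0, 0.02, 0], [0, 0, 0, 0, 0, 0, 0]]}}

```text
t: 17.5
ee_pos: [0.5048, -0.1854, 0.1763]
ee_rot: [[-0.186, 0.983, -0.0], [0.983, 0.186, 0.0], [0.0, -0.0, -1.0]]
contact_force: [-1.4, 0.2, -0.1]
opening: 0.0254
finger_force: 89.0
```

>>> {"method": "move_arm", "body": {"motion": [[0, 0, 0, 0, 0, 0.02, 0], [0, 0, 0, 0, 0, 0, 0]]}}

```text
t: 17.75
ee_pos: [0.505, -0.1854, 0.1755]
ee_rot: [[-0.186, 0.983, 0.0], [0.983, 0.186, -0.0], [-0.0, 0.0, -1.0]]
contact_force: [-1.8, -0.8, 2.0]
opening: 0.0253
finger_force: 89.2
```

>>> {"method": "move_arm", "body": {"motion": [[0, 0, 0, 0, 0, 0.01, 0], [0, 0, 0, 0, 0, 0, 0]]}}

```text
t: 18.0
ee_pos: [0.505, -0.1854, 0.175]
ee_rot: [[-0.186, 0.983, 0.0], [0.983, 0.186, -0.0], [-0.0, 0.0, -1.0]]
contact_force: [-1.6, 0.8, 3.2]
opening: 0.0256
finger_force: 89.3
```

>>> {"method": "move_arm", "body": {"motion": [[0, 0, 0, 0, 0, 0.01, 0], [0, 0, 0, 0, 0, 0, 0]]}}

```text
t: 18.25
ee_pos: [0.505, -0.1854, 0.1745]
ee_rot: [[-0.186, 0.983, 0.0], [0.983, 0.186, -0.0], [-0.0, 0.0, -1.0]]
contact_force: [-2.1, 0.9, 5.2]
opening: 0.0255
finger_force: 89.4
```

>>> {"method": "move_arm", "body": {"motion": [[0, 0, 0, 0, 0, 0.01, 0], [0, 0, 0, 0, 0, 0, 0]]}}

```text
t: 18.5
ee_pos: [0.5051, -0.1854, 0.1742]
ee_rot: [[-0.186, 0.983, 0.001], [0.983, 0.186, -0.0], [-0.0, 0.001, -1.0]]
contact_force: [-1.7, 1.5, 6.3]
opening: 0.0254
finger_force: 89.4
```

>>> {"method": "move_arm", "body": {"motion": [[0, 0, 0, 0, 0, 0.005, 0], [0, 0, 0, 0, 0, 0, 0]]}}

```text
t: 18.75
ee_pos: [0.5051, -0.1854, 0.174]
ee_rot: [[-0.186, 0.983, 0.001], [0.983, 0.186, -0.0], [-0.0, 0.001, -1.0]]
contact_force: [-2.3, -0.5, 7.1]
opening: 0.0257
finger_force: 89.5
```

>>> {"method": "move_arm", "body": {"motion": [[0, 0, 0, 0, 0, -0.05, 0], [0, 0, 0, 0, 0, -0.1, 0], [0, 0, 0, 0, 0, -0.15, 0], [0, 0, 0, 0, 0, -0.2, 0], [0, 0, 0, 0, 0, -0.2, 0], [0, 0, 0, 0, 0, -0.1, 0], [0, 0, 0, 0, 0, 0, 0], [0, 0, 0, 0, 0, 0, 0]]}}

```text
t: 19.75
ee_pos: [0.5046, -0.1853, 0.2132]
ee_rot: [[-0.186, 0.983, -0.001], [0.983, 0.186, 0.0], [0.0, -0.001, -1.0]]
contact_force: [0.2, 0.4, -5.2]
opening: 0.0253
finger_force: 88.6
```

```bash
python3 -c "
from h import *
to([.5051,-.1854,.32],100.6)"
```

```text
t 19.75 pos [ 0.5046 -0.1853  0.2132] yaw 100.715249720638 tilt [-0.0006  0.0003 -1.    ] f [ 0.1567  0.3608 -5.2059] open 0.025334975257384703 ff 88.61315757036209
units [-0.0021  0.0079 -2.136 ] turn z 0.019208286773000793
```

Fz is −5.2 N against −3.3 N before, so the cartridge is hanging. I continue up.

>>> {"method": "move_arm", "body": {"motion": [[0, 0, 0, 0, 0, -0.2, 0], [0, 0, 0, 0, 0, -0.3, 0], [0, 0, 0, 0, 0, -0.4, 0], [0, 0, 0, 0, 0, -0.4, 0], [0, 0, 0, 0, 0, -0.4, 0], [0, 0, 0, 0, 0, -0.3, 0], [0, 0, 0, 0, 0, -0.14, 0], [0, 0, 0, 0, 0, 0, 0]]}}

```text
t: 20.75
ee_pos: [0.505, -0.1854, 0.3209]
ee_rot: [[-0.186, 0.983, 0.001], [0.983, 0.186, -0.0], [-0.0, 0.0, -1.0]]
contact_force: [-0.7, -0.4, -5.0]
opening: 0.0258
finger_force: 88.8
```

Run:
```python
from h import *
to([.5051,-.1854,.32],100.6)
c=capture('side')
cv2.imwrite('pics/out.png',cv2.resize(c['image'][90:290,205:335],None,fx=3,fy=3))
```

```text
t 20.75 pos [ 0.505  -0.1854  0.3209] yaw 100.71978852059223 tilt [ 0.0005 -0.0001 -1.    ] f [-0.6563 -0.3576 -5.0097] open 0.025799357616305592 ff 88.82031507790089
units [-0.0009  0.0022  0.0171] turn z 0.01996475343203959
```

View pics/out.png

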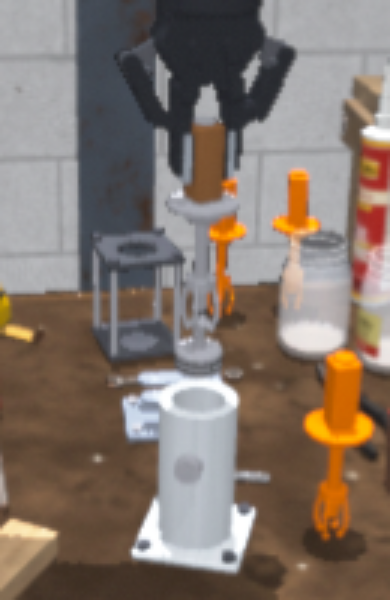

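The cartridge hangs from the claws at crop (199,355), clear of the bore mouth. Now to the point in front of the slot's mouth.

```bash
python3 -c "
from h import *
to([.4522,.0175,.32],100.6)"
```

```text
t 20.8 pos [ 0.5048 -0.1854  0.3202] yaw 100.71254613029652 tilt [-0.0004  0.0002 -1.    ] f [ 0.6609 -0.1656 -4.9964] open 0.02544119183088273 ff 88.80996733903885
units [ 4.1823 -0.2787  0.0058] turn z 0.018757688382753674
```

>>> {"method": "move_arm", "body": {"motion": [[0, 0, 0, 0.3, -0.02, 0, 0], [0, 0, 0, 0.6, -0.04, 0, 0], [0, 0, 0, 0.7, -0.05, 0, 0], [0, 0, 0, 0.7, -0.05, 0, 0], [0, 0, 0, 0.7, -0.05, 0, 0], [0, 0, 0, 0.6, -0.04, 0, 0], [0, 0, 0, 0.4, -0.02, 0, 0], [0, 0, 0, 0.18, -0.01, 0, 0]]}}

```text
t: 21.8
ee_pos: [0.4518, 0.0187, 0.3205]
ee_rot: [[-0.188, 0.982, -0.0], [0.982, 0.188, -0.0], [-0.0, -0.0, -1.0]]
contact_force: [0.1, -0.9, -4.3]
opening: 0.0232
finger_force: 86.9
```

>>> {"method": "move_arm", "body": {"motion": [[0, 0, 0, 0, 0, 0.2, 0], [0, 0, 0, 0, 0, 0.4, 0], [0, 0, 0, 0, 0, 0.5, 0], [0, 0, 0, 0, 0, 0.5, 0], [0, 0, 0, 0, 0, 0.4, 0], [0, 0, 0, 0, 0, 0.2, 0], [0, 0, 0, 0, 0, 0, 0], [0, 0, 0, 0, 0, 0, 0]]}}

```text
t: 22.8
ee_pos: [0.4528, 0.0172, 0.2113]
ee_rot: [[-0.185, 0.983, 0.001], [0.983, 0.185, 0.0], [-0.0, 0.001, -1.0]]
contact_force: [-1.4, -0.7, -4.9]
opening: 0.0233
finger_force: 87.1
```

Run:
```python
from h import *
to([.4522,.0175,.1709],100.6)
c=capture('side');t=capture('top')
i=cv2.resize(c['image'][80:260,190:310],None,fx=3.2,fy=3.2);j=cv2.resize(t['image'][150:250,205:315],None,fx=3.6,fy=3.6)
j=cv2.copyMakeBorder(j,0,i.shape[0]-j.shape[0],0,0,0)
cv2.imwrite('pics/pre.png',np.hstack([i,j])[:, :800])
```

```text
t 22.8 pos [0.4528 0.0172 0.2113] yaw 100.68785514624443 tilt [ 0.0011  0.0001 -1.    ] f [-1.3503 -0.6926 -4.9493] open 0.02331257317929845 ff 87.1170128043741
units [ 0.0089 -0.0106  0.8071] turn z 0.014642524374072726
```

View pics/pre.png

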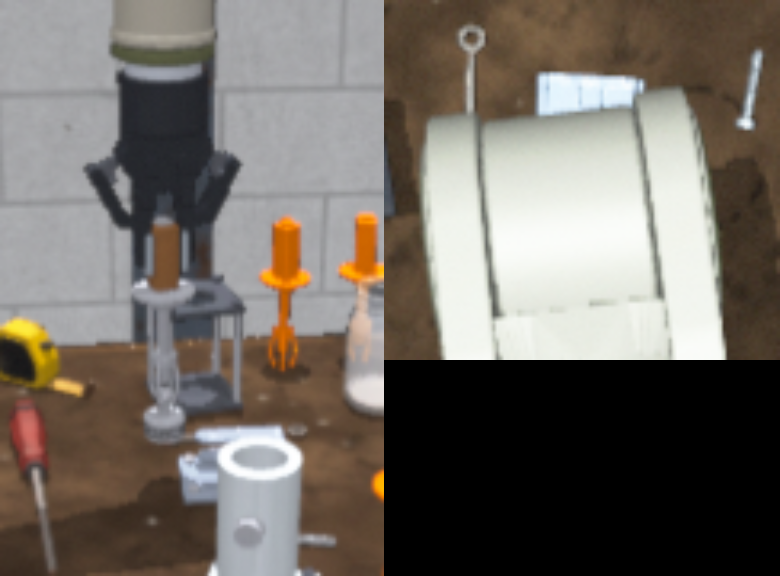

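Opening fell to 23.3 mm, so the handle has settled flush. The cartridge shows at crop (164,425), upright, in front of the rack (slot end at right). I check its position against projection before going lower.

Run:
```python
from h import *
c=capture('side');p=read_state()['ee_pos'];x,y,z=p-np.array([.0006,.0007,.1589])
P=proj(c,[[x-.019,y,z+.01],[x+.019,y,z+.01],[x,y-.019,z],[x,y,z+.12],[x,y,z+.137]]);print(P,(P-[190,80])*3.2)
i=cv2.cvtColor(c['image'],6)
print(i[206:222,233:250])
```

```text
[[234.149  213.8531]
 [247.1436 213.1864]
 [241.3151 219.6176]
 [240.4359 178.6107]
 [240.4032 172.9745]] [[141.2769 428.3299]
 [182.8597 426.1965]
 [164.2084 446.7764]
 [161.3948 315.5542]
 [161.2903 297.5183]]
[[ 71  71  73  78  97 112 126 129 132 135 169 149 106  89  85 105 107]
 [ 71  73  82 117 166 181 152 133 133 139 196 191 146 121  86  81  80]
 [ 78  82 116 156 201 203 147 135 136 136 154 168 166 160 106  77  72]
 [ 81  93 150 157 157 155 143 144 146 142 149 160 169 166 126  73  62]
 [ 80  93 149 163 157 155 153 160 159 159 165 169 169 164 139  69  56]
 [ 70  81 128 154 165 167 166 166 168 169 170 167 165 152 116  66  58]
 [ 68  70  91 129 152 162 164 160 162 165 163 160 146 119  85  72  71]
 [ 74  74  82 107 122 124 140 139 138 140 134 127 120  91  78  84  88]
 [ 80  76  81  97 106  95 114 109 107 108 102 108 105  86  79  87  90]
 [ 77  80  86  95 110 100 104  92  90  91 103 112 115 100 100 109 112]
 [ 75  78  91 101 101 100 101  97  97  98 107 101 105 115 120 130 132]
 [ 72  75  78  95 114 118 111 112 111 114 125 118 113 102  98  98  96]
 [ 71  72  71  72  81  85  96  99 102 105 100  93  77  72  73  72  71]
 [ 70  68  66  66  67  68  70  69  68  66  68  63  61  70  74  73  73]
 [ 69  66  67  66  67  67  68  67  67  67  69  71  75  73  77  80  82]
 [ 71  68  70  66  67  68  67  69  70  71  74  74  76  84  91 125 127]]
```

>>> {"method": "move_arm", "body": {"motion": [[0, 0, 0, 0.01, -0.01, 0.2, 0], [0, 0, 0, 0, 0, 0.3, 0], [0, 0, 0, 0, 0, 0.2, 0], [0, 0, 0, 0, 0, 0.1, 0], [0, 0, 0, 0, 0, 0, 0], [0, 0, 0, 0, 0, 0, 0]]}}

```text
t: 23.7
ee_pos: [0.452, 0.0178, 0.1709]
ee_rot: [[-0.186, 0.983, 0.001], [0.983, 0.186, 0.0], [-0.0, 0.001, -1.0]]
contact_force: [-0.3, 0.6, -3.6]
opening: 0.0233
finger_force: 87.2
```

```bash
python3 -c "
from h import *
to([.5241-.035,.0143+.0016,.1709],100.6);to([.5231,.0143,.1709],100.6)"
```

```text
t 23.7 pos [0.452  0.0178 0.1709] yaw 100.7161304374588 tilt [ 0.0007  0.0001 -1.    ] f [-0.3107  0.618  -3.6284] open 0.023266253446249777 ff 87.2487707901746
units [-0.1759  0.7227  0.0009] turn z 0.01935507290980117
t 23.7 pos [0.452  0.0178 0.1709] yaw 100.7161304374588 tilt [ 0.0007  0.0001 -1.    ] f [-0.3107  0.618  -3.6284] open 0.023266253446249777 ff 87.2487707901746
units [-0.3337  1.3849  0.0013] turn z 0.01935507290980117
```

>>> {"method": "move_arm", "body": {"motion": [[0, 0, 0, -0.03, 0.14, 0, 0], [0, 0, 0, -0.04, 0.15, 0, 0], [0, 0, 0, -0.04, 0.15, 0, 0], [0, 0, 0, -0.04, 0.15, 0, 0], [0, 0, 0, -0.03, 0.13, 0, 0], [0, 0, 0, 0, 0, 0, 0]]}}

```text
t: 24.45
ee_pos: [0.4891, 0.0157, 0.1705]
ee_rot: [[-0.186, 0.983, -0.0], [0.983, 0.186, 0.001], [0.001, -0.0, -1.0]]
contact_force: [0.1, 0.2, -5.9]
opening: 0.0231
finger_force: 87.3
```

>>> {"method": "move_arm", "body": {"motion": [[0, 0, 0, -0.02, 0.1, 0, 0], [0, 0, 0, -0.02, 0.1, 0, 0], [0, 0, 0, -0.02, 0.1, 0, 0], [0, 0, 0, 0, 0, 0, 0]]}}

```text
t: 24.95
ee_pos: [0.5044, 0.0155, 0.1706]
ee_rot: [[-0.186, 0.983, 0.0], [0.983, 0.186, 0.0], [0.0, 0.0, -1.0]]
contact_force: [-0.1, 0.5, -4.7]
opening: 0.0231
finger_force: 87.3
```

>>> {"method": "move_arm", "body": {"motion": [[0, 0, 0, -0.02, 0.1, 0, 0], [0, 0, 0, -0.03, 0.1, 0, 0], [0, 0, 0, -0.02, 0.08, 0, 0], [0, 0, 0, 0, 0, 0, 0]]}}

```text
t: 25.45
ee_pos: [0.5187, 0.0146, 0.1705]
ee_rot: [[-0.186, 0.983, -0.0], [0.983, 0.186, 0.0], [0.0, 0.0, -1.0]]
contact_force: [-0.5, -0.3, -3.6]
opening: 0.0232
finger_force: 87.3
```

>>> {"method": "move_arm", "body": {"motion": [[0, 0, 0, -0.01, 0.04, 0, 0], [0, 0, 0, -0.01, 0.04, 0, 0], [0, 0, 0, 0, 0, 0, 0]]}}

```text
t: 25.82
ee_pos: [0.5226, 0.0144, 0.1706]
ee_rot: [[-0.186, 0.983, 0.0], [0.983, 0.186, 0.0], [0.0, 0.0, -1.0]]
contact_force: [-0.3, 0.0, -4.5]
opening: 0.0238
finger_force: 87.3
```

```bash
python3 -c "
from h import *
to([.5241,.0143,.1669],100.6)"
```

```text
t 25.82 pos [0.5226 0.0144 0.1706] yaw 100.71182674818172 tilt [ 0.0001  0.0001 -1.    ] f [-0.3097  0.0434 -4.4947] open 0.023784459949905353 ff 87.32371967285872
units [-0.0072  0.0286  0.0741] turn z 0.018637791363621165
```

No side force, neck in at x about −1 mm. Pull straight up slowly.

>>> {"method": "move_arm", "body": {"motion": [[0, 0, 0, 0, 0, -0.03, 0], [0, 0, 0, 0, 0, -0.03, 0], [0, 0, 0, 0, 0, -0.03, 0], [0, 0, 0, 0, 0, -0.03, 0], [0, 0, 0, 0, 0, 0, 0]]}}

```text
t: 26.45
ee_pos: [0.5224, 0.0144, 0.1766]
ee_rot: [[-0.186, 0.983, -0.0], [0.983, 0.186, 0.0], [0.0, -0.0, -1.0]]
contact_force: [1.2, 0.3, -4.8]
opening: 0.0233
finger_force: 87.1
```

>>> {"method": "move_arm", "body": {"motion": [[0, 0, 0, 0, 0, -0.02, 0], [0, 0, 0, 0, 0, -0.02, 0], [0, 0, 0, 0, 0, -0.02, 0], [0, 0, 0, 0, 0, 0, 0]]}}

```text
t: 26.95
ee_pos: [0.5229, 0.0145, 0.1801]
ee_rot: [[-0.186, 0.983, 0.001], [0.983, 0.186, 0.0], [-0.0, 0.001, -1.0]]
contact_force: [0.7, -0.2, -4.3]
opening: 0.0235
finger_force: 87.4
```

>>> {"method": "move_arm", "body": {"motion": [[0, 0, 0, 0, 0, -0.02, 0], [0, 0, 0, 0, 0, -0.02, 0], [0, 0, 0, 0, 0, -0.02, 0], [0, 0, 0, 0, 0, 0, 0]]}}

```text
t: 27.45
ee_pos: [0.5227, 0.0144, 0.1828]
ee_rot: [[-0.186, 0.983, 0.001], [0.983, 0.186, 0.0], [-0.0, 0.001, -1.0]]
contact_force: [0.3, -0.8, -3.7]
opening: 0.0232
finger_force: 87.4
```

>>> {"method": "move_arm", "body": {"motion": [[0, 0, 0, 0, 0, -0.02, 0], [0, 0, 0, 0, 0, -0.02, 0], [0, 0, 0, 0, 0, -0.02, 0], [0, 0, 0, 0, 0, 0, 0]]}}

```text
t: 27.95
ee_pos: [0.5226, 0.0144, 0.1857]
ee_rot: [[-0.186, 0.983, 0.0], [0.983, 0.186, 0.0], [0.0, 0.0, -1.0]]
contact_force: [0.1, -0.3, -2.8]
opening: 0.0233
finger_force: 87.4
```

The force is back to the puller's own weight, so it is off. I raise it and look.

>>> {"method": "move_arm", "body": {"motion": [[0, 0, 0, 0, 0, -0.1, 0], [0, 0, 0, 0, 0, -0.2, 0], [0, 0, 0, 0, 0, -0.4, 0], [0, 0, 0, 0, 0, -0.5, 0], [0, 0, 0, 0, 0, -0.5, 0], [0, 0, 0, 0, 0, -0.3, 0], [0, 0, 0, 0, 0, -0.1, 0], [0, 0, 0, 0, 0, 0, 0]]}}

```text
t: 28.95
ee_pos: [0.5224, 0.0144, 0.2903]
ee_rot: [[-0.186, 0.983, -0.0], [0.983, 0.186, 0.0], [0.0, -0.0, -1.0]]
contact_force: [0.9, -0.1, -3.1]
opening: 0.0234
finger_force: 87.7
```

Run:
```python
from h import *
to([.5011,.1983,.29],100.7)
c=capture('side')
cv2.imwrite('pics/rel.png',cv2.resize(c['image'][80:260,200:310],None,fx=3.3,fy=3.3))
```

```text
t 28.95 pos [0.5224 0.0144 0.2903] yaw 100.7148208350887 tilt [-0.0004  0.0001 -1.    ] f [ 0.9473 -0.0567 -3.0504] open 0.023448185960052895 ff 87.74454848840833
units [3.6936 0.2652 0.0058] turn z 0.002470139181449819
```

View pics/rel.png

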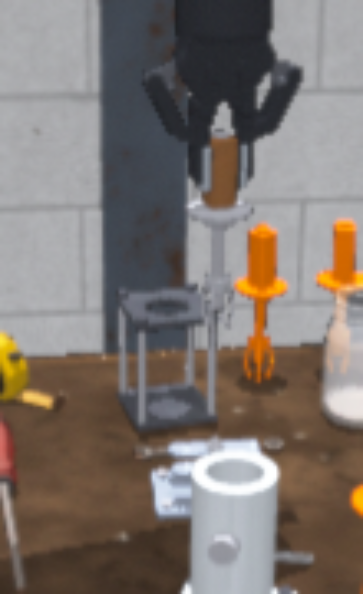

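The puller is off and empty (tip at crop (218,310)), and the cartridge's knob is hidden behind the barrel. I measure the now-free stand hole and check the rack from the top.

Run:
```python
from h import *
t=capture('top');cv2.imwrite('pics/t2.png',t['image'][140:250,140:280])
for w in (.004,.006): print(circ(t,[.5005,.1976],.115,.0215,1,w))
s=capture('side')
for w in (.004,.006): print(circ(s,[.501,.2035],.115,.0215,1,w))
```

```text
(array([0.5001, 0.1974, 0.0231]), np.float64(0.0004168098052094119), np.int64(90))
(array([0.5001, 0.1976, 0.0232]), np.float64(0.0004131215096974967), np.int64(90))
(array([0.501 , 0.2015, 0.0219]), np.float64(0.0008199770473513897), np.int64(77))
(array([0.501 , 0.2018, 0.0219]), np.float64(0.001041666699790252), np.int64(78))
```

>>> {"method": "move_arm", "body": {"motion": [[0, 0, 0, 0.3, 0.02, 0, 0], [0, 0, 0, 0.6, 0.04, 0, 0], [0, 0, 0, 0.7, 0.05, 0, 0], [0, 0, 0, 0.7, 0.05, 0, 0], [0, 0, 0, 0.6, 0.05, 0, 0], [0, 0, 0, 0.5, 0.04, 0, 0], [0, 0, 0, 0.29, 0.02, 0, 0], [0, 0, 0, 0, 0, 0, 0]]}}

```text
t: 30.1
ee_pos: [0.5008, 0.1996, 0.2905]
ee_rot: [[-0.189, 0.982, -0.0], [0.982, 0.189, 0.001], [0.001, -0.0, -1.0]]
contact_force: [-0.3, -0.3, -3.9]
opening: 0.0233
finger_force: 87.5
```

Run:
```python
from h import *
to([.5011,.1983,.17],100.7)
t=capture('top');s=capture('side')
i=cv2.resize(t['image'][150:225,225:300],None,fx=6,fy=6,interpolation=2)
j=cv2.resize(s['image'][100:230,210:270],None,fx=3.46,fy=3.46,interpolation=2)
cv2.imwrite('pics/chk.png',np.hstack([i,cv2.resize(j,(j.shape[1],450))]))
```

```text
t 30.1 pos [0.5008 0.1996 0.2905] yaw 100.86744290455651 tilt [-0.0004  0.0005 -1.    ] f [-0.286  -0.2732 -3.8783] open 0.0232581353066635 ff 87.53918722271919
units [-0.0282  0.0008  2.4098] turn z 0.027907150759418187
```

View pics/chk.png

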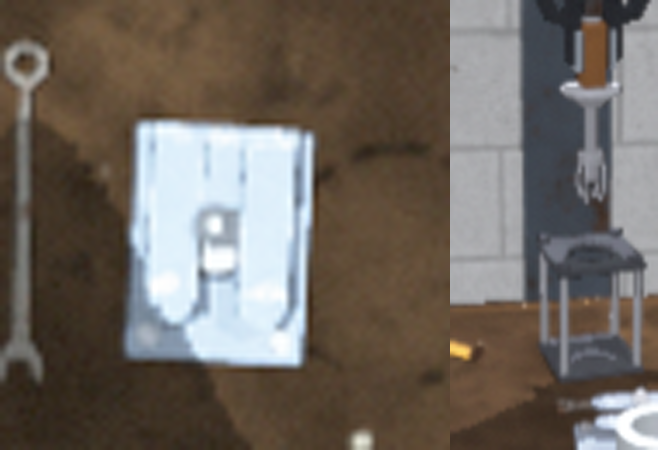

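The top crop shows the knob in the slot at (217,228), i.e. pixel (261,188), as expected and with the slot end just above it, so the cartridge stands in place. The puller hangs over the stand hole at (595,250). Now lower it.

>>> {"method": "move_arm", "body": {"motion": [[0, 0, 0, -0.02, 0, 0.2, 0], [0, 0, 0, 0, 0, 0.5, 0], [0, 0, 0, 0, 0, 0.6, 0], [0, 0, 0, 0, 0, 0.5, 0], [0, 0, 0, 0, 0, 0.3, 0], [0, 0, 0, 0, 0, 0.2, 0], [0, 0, 0, 0, 0, 0, 0], [0, 0, 0, 0, 0, 0, 0]]}}

```text
t: 31.2
ee_pos: [0.5021, 0.1975, 0.1765]
ee_rot: [[-0.186, 0.983, 0.001], [0.983, 0.186, 0.001], [0.0, 0.001, -1.0]]
contact_force: [0.0, 0.4, -3.7]
opening: 0.023
finger_force: 87.5
```

```bash
python3 -c "
from h import *
to([.5009,.1982,.1375],100.7)"
```

```text
t 31.2 pos [0.5021 0.1975 0.1765] yaw 100.71479952581589 tilt [ 0.0014  0.0006 -1.    ] f [ 0.0314  0.3912 -3.7164] open 0.023046697454853455 ff 87.52473453059793
units [ 0.0185 -0.0229  0.7791] turn z 0.0024665876359814356
```

>>> {"method": "move_arm", "body": {"motion": [[0, 0, 0, 0.02, -0.02, 0.1, 0], [0, 0, 0, 0, 0, 0.2, 0], [0, 0, 0, 0, 0, 0.15, 0], [0, 0, 0, 0, 0, 0.1, 0], [0, 0, 0, 0, 0, 0.05, 0], [0, 0, 0, 0, 0, 0, 0]]}}

```text
t: 31.95
ee_pos: [0.5005, 0.198, 0.1455]
ee_rot: [[-0.186, 0.983, -0.0], [0.983, 0.186, 0.0], [0.0, -0.0, -1.0]]
contact_force: [0.1, 0.4, -3.4]
opening: 0.0233
finger_force: 87.6
```

>>> {"method": "move_arm", "body": {"motion": [[0, 0, 0, 0, 0, 0.05, 0], [0, 0, 0, 0, 0, 0.05, 0], [0, 0, 0, 0, 0, 0.04, 0], [0, 0, 0, 0, 0, 0, 0]]}}

```text
t: 32.45
ee_pos: [0.5004, 0.1979, 0.1384]
ee_rot: [[-0.186, 0.983, -0.0], [0.983, 0.186, -0.0], [0.0, -0.0, -1.0]]
contact_force: [-0.4, -0.1, -2.9]
opening: 0.0231
finger_force: 87.6
```

```bash
python3 -c "
from h import *
to([.5009,.1982,.137],100.7)"
```

```text
t 32.45 pos [0.5004 0.1979 0.1384] yaw 100.714024285618 tilt [-0.0003 -0.0001 -1.    ] f [-0.3743 -0.1078 -2.9277] open 0.023130496445295544 ff 87.59258653968573
units [0.0035 0.011  0.028 ] turn z 0.0023373809363320674
```

>>> {"method": "move_arm", "body": {"motion": [[0, 0, 0, 0, 0, 0.02, 0], [0, 0, 0, 0, 0, 0.01, 0], [0, 0, 0, 0, 0, 0, 0], [0, 0, 0, 0, 0, 0, 0.35], [0, 0, 0, 0, 0, 0, 0.6], [0, 0, 0, 0, 0, 0, 1], [0, 0, 0, 0, 0, 0, 1], [0, 0, 0, 0, 0, 0, 1]], "force": 20}}

```text
t: 33.45
ee_pos: [0.5005, 0.198, 0.1371]
ee_rot: [[-0.186, 0.983, 0.0], [0.983, 0.186, 0.0], [0.0, 0.0, -1.0]]
contact_force: [0.2, 0.2, 0.3]
opening: 0.0857
finger_force: 0.0
```

>>> {"method": "move_arm", "body": {"motion": [[0, 0, 0, 0, 0, -0.2, 1], [0, 0, 0, 0, 0, -0.4, 1], [0, 0, 0, 0, 0, -0.6, 1], [0, 0, 0, 0, 0, -0.7, 1], [0, 0, 0, 0, 0, -0.7, 1], [0, 0, 0, 0, 0, -0.5, 1], [0, 0, 0, 0, -0.3, -0.2, 1], [0, 0, 0, 0, 0, 0, 1]]}}

```text
t: 34.45
ee_pos: [0.4856, 0.1958, 0.3037]
ee_rot: [[-0.187, 0.982, 0.003], [0.982, 0.187, 0.0], [-0.0, 0.003, -1.0]]
contact_force: [-0.1, 0.2, 0.7]
opening: 0.0851
finger_force: 0.0
```

>>> {"method": "move_arm", "body": {"motion": [[0, 0, 0, -0.5, -0.1, 0, 1], [0, 0, 0, -0.8, -0.2, 0, 1], [0, 0, 0, -0.8, -0.2, 0, 1], [0, 0, 0, -0.8, -0.2, 0, 1], [0, 0, 0, -0.8, -0.1, 0, 1], [0, 0, 0, -0.8, 0, 0, 1], [0, 0, 0, -0.4, 0, 0, 1], [0, 0, 0, 0, 0, 0, 1]]}}

```text
t: 35.45
ee_pos: [0.4921, -0.0537, 0.3015]
ee_rot: [[-0.184, 0.983, -0.001], [0.983, 0.184, 0.001], [0.001, -0.001, -1.0]]
contact_force: [0.3, 0.5, 0.3]
opening: 0.085
finger_force: 0.0
```

Run:
```python
from h import *
to([.5009,.1982,.137],100.7)
t=capture('top');s=capture('side')
print(circ(t,[.5005,.1976],.12,.028,-1))
i=cv2.resize(t['image'][150:230,150:300],None,fx=4,fy=4,interpolation=2)
j=cv2.resize(s['image'][130:230,220:270],None,fx=3.2,fy=3.2,interpolation=2)
cv2.imwrite('pics/fin.png',np.hstack([i,j])[:, :800])
```

```text
t 35.45 pos [ 0.4921 -0.0537  0.3015] yaw 100.58935391863527 tilt [-0.001   0.0008 -1.    ] f [0.3148 0.5224 0.3219] open 0.08497239964839874 ff 0.0
units [4.9176 1.1018 3.2937] turn z -0.018441013560789088
(array([0.5   , 0.1993, 0.0279]), np.float64(0.000302647172324616), np.int64(90))
```

View pics/fin.png

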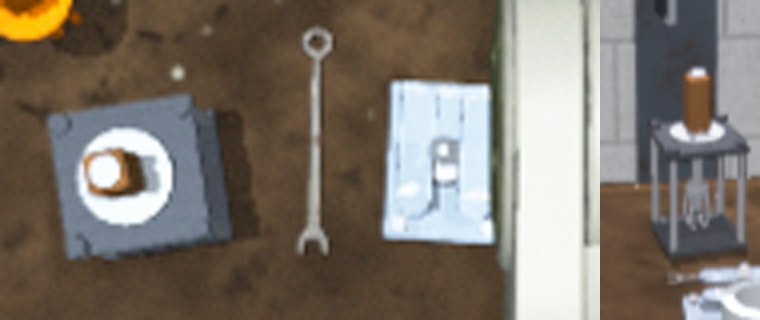

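The final picture shows the puller hanging upright and centred in its stand (flange at crop (124,177), 1–2 mm off the hole centre). The cartridge's knob is in the slot at (443,150). All is in place, so I hand in.

```bash
python3 -c "
from plant import *
print(finish_job())"
```

```text
the job is handed in; nothing more can be done
None
```

The job is handed in: the last camera check showed the cartridge standing in the rack's slot and the puller hanging upright in its stand, but no verdict came back.

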